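# Open the vent flap one hole wider on its stay

### The job

The flap of the plywood vent box on the bench is held ajar by a flat metal stay whose middle hole sits over the pin on top of the box. Open the flap to its widest setting: lift the stay off the pin by its knob, bring the flap along with it, and drop the hole nearest the knob over the pin, so that the stay lies flat again, then let go.

Things in the scene. Friction and masses are not known exactly. Their poses are not given: they have to be found in the camera images.
- vent_box: fixed plywood box 180 (x) x 200 (y) x 100 mm high, round duct stub on its left (+y) side; origin at the centre of its underside, front towards its own -x. The front has a wooden flap, hinged upright at x = -100, y = 90 mm (box frame). On the flap's top edge, 150 mm from the hinge, stands a steel stud 12 mm thick, 55 mm tall under a 28 mm head that holds the stay's eye for good.
- flap (a joint): flap angle in rad: 0 shut, growing as it opens to the box's -x (clockwise from above). At angle a the stud stands at x = -100 - 150 sin a, y = 90 - 150 cos a mm in the box frame. Light friction, no spring. Middle hole on the pin: about 0.37; hole nearest the knob: about 0.75.
- pin (a point): foot of the fixed steel pin on the box top (100 mm above the bench), at x = -30, y = -60 mm in the box frame. The pin is 18 mm tall, 12 mm thick below and tapering to 6 mm at its tip.
- stay: loose flat aluminium bar 271 x 46 x 6 mm, 0.18 kg. Origin: underside, below its round upright dark wooden knob (26 mm thick, 42 mm tall above the bar); x along the bar from eye to knob, z up. 28 mm holes at x = -155, -100, -45 mm; 18 mm eye at x = -225 mm, round the flap's stud. The eye can ride 49 mm up the stud and lets the bar tilt: lift the knob about 40 mm to clear the pin.

How it is judged:
At the end, for the whole second after the job is handed in: The hole nearest the knob is over the pin (pin within 16 mm of the hole's centre along and across the bar), the stay lies flat on the box top (within 5 mm and 0.1 rad) and at rest, and the flap stands open at 0.60 to 0.92 rad (x of pin in the frame of stay between -0.061 and -0.029 m and y of pin in the frame of stay between -0.016 and 0.016 m and z of pin in the frame of stay between -0.005 and 0.005 m and angle between stay's own z axis and vertical below 0.1 rad and value of joint flap between 0.6 and 0.92 rad and linear speed of stay below 0.02 m/s); the robot touches nothing.
It also fails if it takes over 29 s, if anything falls off the work surface, if the arm or the gripper's body presses on something with over 40 N, if the wrist force passes 120 N, or if a joint passes its speed limit or range.

### The arm

A 7-joint arm with a two-finger parallel gripper is mounted at the origin on a cart in front of the work surface, level with it; the furniture and walls round the work are solid. World frame = base frame: x ahead of the robot, y to its left, z up, the work surface at z = 0. Lengths are in m, angles in rad, forces in N, time in s.
With the tool pointing down it reaches from about 0.4 to 0.75 m from the base axis. Payload 19.5 kg.
Tool frame: the origin (TCP) lies at the very end of the fingers, on their centre line; the grasp point (between the pads) lies 19 mm behind it; z points along the fingers, y is the line along which they close (so a half turn about z gives the same grasp; the last joint's range is limited). The gripper opens to 85 mm and grips with 20 to 120 N. Pads are 22 mm wide; open, the fingers measure 114 mm over their backs; the gripper's body (76 mm by 85 mm) begins 54 mm behind the grasp point. The pads swing forward as they close: fully open they stand 13 mm farther back than shut.
Start: joints at [1.275, 0.707, -0.028, 1.485, 0.022, 0.951, -0.075], TCP at [0.144, -0.557, 0.231] pointing down, gripper open.
Joint ranges: [-2.71, 2.71], [-0.32, 2.16], [-1.57, 1.52], [0, 2.45], [-1.46, 4.6], [0, 2.02], [-2.83, 2.83]. Speed limits (rad/s): [1.89, 1.89, 2.57, 2.57, 3.01, 3.01, 3.01].

### API

Orientations are given as a unit quaternion [w, x, y, z].
In Python, from plant import ctrl gives the robot as it stands.
- The arm moves only by the tool jog_arm, never from a script. Its argument "targets" is a list of rows, each an object with "gripper": the gripper's target within -1 to 1 (fully open at 1, half-way at 0, shut at -1); "travel": the shift along the tool's x, y, z in mm, a list of three; "twist": the turn about the tool's z in degrees. A call has exactly 5 rows; each row is the pose to reach, as a shift and turn from the pose commanded when the call began, along the tool's axes at that moment; what a row does not reach only later rows make up. A row lasts 1/8 s, in which the tool goes at most 62.5 mm and 10.7 degrees, less where a joint would pass 70% of its speed; a pose out of reach is approached as far as the arm can. A call with a gripper value outside its range is refused whole. The fingers move at their own pace and stop on an object; "grip_force" is the grip in N (left out, the last holds). Time passes only in rows, so rows that repeat a pose let the fingers close, or fill a call up. It gives the time, the measured TCP pose, the force, the opening and the grip force at its end, in the units of the state.
- ctrl.get_obs(): the state, without advancing time (a new reading comes with each control period).
- ctrl.capture(name): name is "scene" or "top" or "wrist"; returns a dict with "pixels" (480x640x3 uint8, red, green, blue), "vertical_fov" (degrees; the focal length in pixels is half the picture's height over the tangent of half this angle, whatever the lens; pixels are square), "cx", "cy" (the principal point, pixels), "R" (3x3) and "t" (3): a world point X has camera coordinates R X + t; the wrist camera has in their place "tool_from_camera" (4x4, takes a point from camera to tool coordinates, whose origin is the TCP and whose axes are the flange's). Camera axes: x right, y down, z forward; pixel columns grow to the right and rows downward; lengths in m; the calibration is good to about 2 mm. A picture is of the moment at which its call begins: read the wrist's pose just before it. There is no depth.
- ctrl.job_done(): hands the job in; it is judged then, once.
The state is a dict: "clock": time; "joint_positions": joint angles; "joint_vel": joint speeds; "tau": joint torques, N m; "eef_pos": TCP position; "eef_rot": TCP orientation; "contact_force": force on the tool from outside, world axes, zero at the start; "moment": the same for the moment, N m; "finger_gap": finger opening in m; "grasp_force": force on a finger pad.
Only numpy, scipy, OpenCV 4.12 (cv2) and the standard library are available. Lean on these libraries where they do the work, as an engineer would, in place of code of your own. Each camera call takes 0.05 s, during which the arm holds its last target. There are 200 camera calls.

## Working session

There is one attempt and no reset: what is moved stays moved. The work goes in short steps, Python scripts to look and compute and a tool call to move; the robot and the scene stay as the last step left them, time stands still between calls to the robot, and variables do not carry over. Pictures are saved under pics/ and viewed, at most 10 in all, crops included, and the job is handed in when it is done.

Besides the shell and the picture viewer there is one more tool, called after ">>>" as name(argument=value, ...), one argument or row to a line, values as JSON. jog_arm: Moves the arm, as the interface text tells. Its arguments: {"type":"object","properties":{"targets":{"type":"array"},"grip_force":{"type":"number"}},"required":["targets"]}

```bash
mkdir -p pics; cat > h.py <<'E'
import numpy as np, cv2
from plant import ctrl
def ray(c,u,v,z):
    f=240/np.tan(np.radians(c["vertical_fov"])/2)
    R=np.array(c["R"]);t=np.array(c["t"])
    d=R.T@np.array([(u-c["cx"])/f,(v-c["cy"])/f,1]); o=-R.T@t
    return o+d*(z-o[2])/d[2]
def proj(c,X):
    f=240/np.tan(np.radians(c["vertical_fov"])/2)
    p=np.array(c["R"])@np.array(X)+np.array(c["t"]); return f*p[0]/p[2]+c["cx"],f*p[1]/p[2]+c["cy"]
def shot(n,fn):
    c=ctrl.capture(n); cv2.imwrite(f"pics/{fn}.png",c["pixels"][:,:,::-1]); return c
E
python3 - <<'E'
from h import *
import pickle
for n in("top","scene"):
    c=shot(n,n+"0"); pickle.dump(c,open(n+".pkl","wb")); R=np.array(c["R"]);print(n,c["vertical_fov"],c["cx"],c["cy"],-R.T@c["t"],R.round(2).tolist())
o=ctrl.get_obs();print(o["clock"],o["eef_pos"],o["eef_rot"],o["finger_gap"])
E
```

```text
top 53.12280301579835 321.6185966372416 239.54574017828776 [0.40298411 0.09870315 0.93844288] [[0.02, -1.0, -0.02], [-0.99, -0.02, -0.1], [0.1, 0.02, -0.99]]
scene 48.77182822922674 315.49898525461316 240.1133276076694 [0.08107749 0.58322728 0.68393264] [[-0.76, -0.65, -0.0], [-0.45, 0.53, -0.72], [0.47, -0.55, -0.69]]
0.1 [ 0.14430817 -0.55634804  0.23088194] [-4.96794857e-04  9.91958999e-01  1.26558647e-01 -8.03585462e-05] 0.08530594919182563
```

View pics/top0.png

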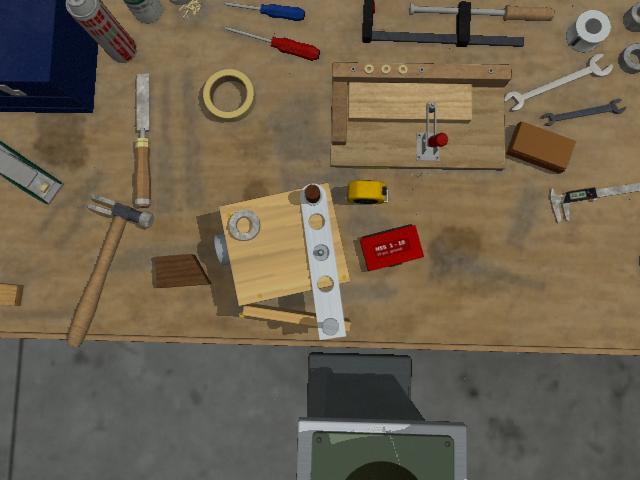

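View pics/scene0.png

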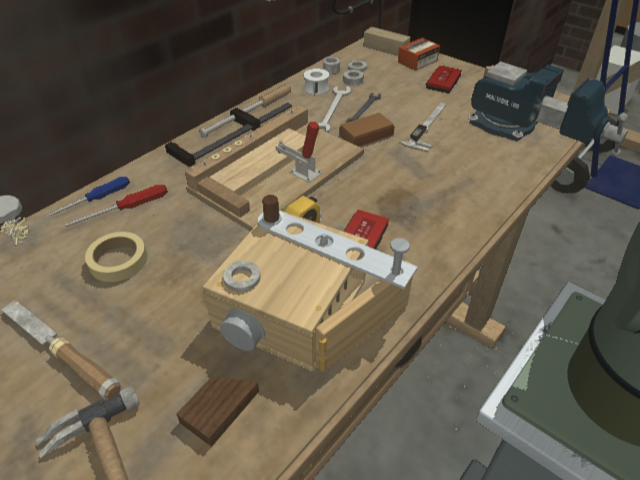

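The top view shows the box with corners near (220,206), (238,305) and (349,281), the knob at (313,193), the pin at (321,252) and the stud at (330,326). Next I enlarge both views.

```bash
python3 - <<'E'
from h import *
a=cv2.imread("pics/top0.png")[170:350,205:365];b=cv2.imread("pics/scene0.png")[185:385,195:425]
a=cv2.resize(a,None,fx=3.3,fy=3.3,interpolation=2);b=cv2.resize(b,None,fx=3,fy=3)
cv2.imwrite("pics/topc.png",a)
E
```

```text
(no output)
```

View pics/topc.png

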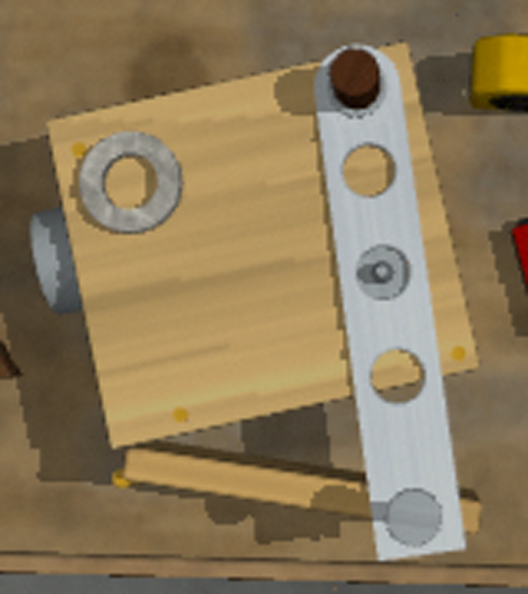

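```bash
python3 - <<'E'
from h import *
import pickle
c=pickle.load(open("top.pkl","rb"))
P=lambda u,v,z:ray(c,u/3.3+205-.35,v/3.3+170-.35,z)[:2]
cor=np.array([P(49,121,.1),P(408,43,.1),P(479,369,.1),P(113,447,.1)])
loc=np.array([[90,100],[90,-100],[-90,-100],[-90,100]])/1e3
m=cor.mean(0);q=(cor-m);th=np.arctan2((loc[:,0]*q[:,1]-loc[:,1]*q[:,0]).sum(),(loc*q).sum())
R=np.array([[np.cos(th),-np.sin(th)],[np.sin(th),np.cos(th)]])
print("box",m,th,(cor-(loc@R.T+m)).round(4).tolist())
W=lambda x,y:m+R@np.array([x,y])/1e3
pin=W(-30,-60);print("pin",pin,P(382,271,.118))
H=[P(369,169,.106),P(383,272,.106),P(398,376,.106)]
d=H[0]-H[2];d/=np.hypot(*d);k=H[1]+d*.1
print("holes",H,"dir",np.degrees(np.arctan2(d[1],d[0])),"knob",k,P(356,76,.148))
E_=np.array
for a in(.37,.75):
    s=W(-100-150*np.sin(a),90-150*np.cos(a)); v=pin-s; L=np.hypot(*v); v/=L
    print(a,"stud",s,"L",L,"dir",np.degrees(np.arctan2(v[1],v[0])),"knob",s+v*.225)
o=ctrl.get_obs()
from scipy.spatial.transform import Rotation as Ro
q=o["eef_rot"];M=Ro.from_quat([q[1],q[2],q[3],q[0]]).as_matrix();print(M.round(3))
E
```

```text
box [0.47692046 0.18464293] 0.2350539359710916 [[-0.0008, -0.0014], [-0.0009, 0.001], [0.0003, 0.0015], [0.0014, -0.0012]]
pin [0.46171914 0.11930596] [0.46226993 0.11986572]
holes [array([0.51717871, 0.12838908]), array([0.46262109, 0.11963559]), array([0.40826802, 0.1104611 ])] dir 9.347731292919592 knob [0.56129316 0.13587818] [0.55878179 0.13467336]
0.37 stud [0.33852917 0.10024226] L 0.1246563015615041 dir 8.796769079231186 knob [0.56088249 0.13465153]
0.75 stud [0.28483651 0.11833065] L 0.17688531556115128 dir 0.31591784394682 knob [0.50983309 0.11957125]
[[ 0.968  0.251 -0.   ]
 [ 0.251 -0.968  0.001]
 [-0.    -0.001 -1.   ]]
```

```bash
python3 - <<'E'
from h import *
import pickle
c=pickle.load(open("scene.pkl","rb"))
for u,v,z in[(500,128,0),(475,115,0),(565,95,.1),(600,130,.1),(550,160,0),(620,120,0.1)]: print(u,v,z,ray(c,u,v,z))
a=np.array([.144,-.557,.2]);b=np.array([.56,.135,.2])
for s in np.linspace(0,1,6): print((a+s*(b-a)).round(3),np.round(proj(c,a+s*(b-a))))
o=ctrl.get_obs();q=o["eef_rot"]
from scipy.spatial.transform import Rotation as Ro
M=Ro.from_quat([q[1],q[2],q[3],q[0]]).as_matrix()
print((1e3*M.T@(np.array([.56,.135,.231])-o["eef_pos"])).round(1))
E
```

```text
500 128 0 [ 0.45782513 -0.5284231   0.        ]
475 115 0 [ 0.53168128 -0.54332821  0.        ]
565 95 0.1 [ 0.35472159 -0.581837    0.1       ]
600 130 0.1 [ 0.24552273 -0.48827355  0.1       ]
550 160 0 [ 0.31451855 -0.47932706  0.        ]
620 120 0.1 [ 0.22748511 -0.55296291  0.1       ]
[ 0.144 -0.557  0.2  ] [688.  87.]
[ 0.227 -0.419  0.2  ] [617. 102.]
[ 0.31 -0.28  0.2 ] [540. 117.]
[ 0.394 -0.142  0.2  ] [457. 134.]
[ 0.477 -0.003  0.2  ] [367. 152.]
[0.56  0.135 0.2  ] [269. 172.]
[ 5.760e+02 -5.648e+02  4.000e-01]
```

>>> jog_arm(
  targets=[
    {"gripper": 1,"travel": [15,-15,-40],"twist": 0},
    {"gripper": 1,"travel": [55,-55,-60],"twist": 0},
    {"gripper": 1,"travel": [97,-97,-60],"twist": 0},
    {"gripper": 1,"travel": [140,-138,-60],"twist": 2},
    {"gripper": 1,"travel": [182,-180,-60],"twist": 5.4},
  ],
  grip_force=50,
)

```text
clock: 0.72
eef_pos: [0.276, -0.3349, 0.2912]
eef_rot: [-0.0, 0.997, 0.079, 0.0]
contact_force: [1.5, -0.5, 0.1]
finger_gap: 0.0853
grasp_force: 0.0
```

>>> jog_arm(
  targets=[
    {"gripper": 1,"travel": [39,-46,0],"twist": 0},
    {"gripper": 1,"travel": [78,-92,0],"twist": 0},
    {"gripper": 1,"travel": [117,-138,10],"twist": 0},
    {"gripper": 1,"travel": [156,-184,20],"twist": 0},
    {"gripper": 1,"travel": [194,-229,30],"twist": 0},
  ],
)

```text
clock: 1.35
eef_pos: [0.4313, -0.0779, 0.261]
eef_rot: [-0.0, 0.997, 0.08, 0.0]
contact_force: [0.5, -1.4, -0.6]
finger_gap: 0.0854
grasp_force: 0.0
```

>>> jog_arm(
  targets=[
    {"gripper": 1,"travel": [39,-46,10],"twist": 0},
    {"gripper": 1,"travel": [78,-92,20],"twist": 0},
    {"gripper": 1,"travel": [117,-138,30],"twist": 0},
    {"gripper": 1,"travel": [156,-184,40],"twist": 0},
    {"gripper": 1,"travel": [161,-191,40],"twist": 0},
  ],
)

```text
clock: 1.98
eef_pos: [0.5593, 0.1382, 0.2197]
eef_rot: [-0.001, 0.997, 0.082, -0.001]
contact_force: [-1.0, -0.1, 0.1]
finger_gap: 0.0852
grasp_force: 0.0
```

```bash
python3 - <<'E'
from h import *
o=ctrl.get_obs();print(o["eef_pos"],o["eef_rot"])
c=shot("wrist","w1");print(c["cx"],c["cy"],c["vertical_fov"],np.round(c["tool_from_camera"],3).tolist())
E
```

```text
[0.55929066 0.13815979 0.21970759] [-5.20097959e-04  9.96646474e-01  8.18212272e-02 -9.06612400e-04]
328.81312310247506 240.23591724540108 70.15255925030627 [[-0.001, -0.961, -0.277, 0.071], [1.0, -0.001, -0.001, 0.0], [0.001, -0.277, 0.961, -0.143], [0.0, 0.0, 0.0, 1.0]]
```

View pics/w1.png

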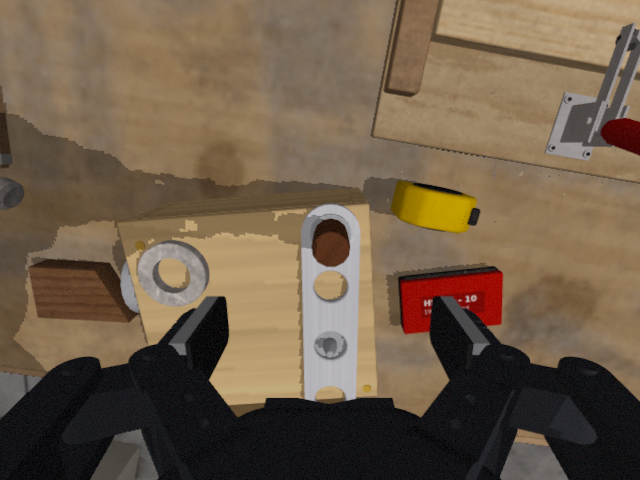

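The wrist view shows the knob top at (331,250) and the bar running straight down column 330, so the tool is within about 2 mm of the knob. I descend and grasp.

>>> jog_arm(
  targets=[
    {"gripper": 1,"travel": [2,1,40],"twist": 0},
    {"gripper": 1,"travel": [2,1,80],"twist": 0},
    {"gripper": 1,"travel": [2,1,105],"twist": 0},
    {"gripper": 1,"travel": [2,1,106],"twist": 0},
    {"gripper": -1,"travel": [2,1,106],"twist": 0},
  ],
)

```text
clock: 2.65
eef_pos: [0.5616, 0.1333, 0.1165]
eef_rot: [-0.0, 0.997, 0.079, 0.001]
contact_force: [-0.4, -1.3, 0.5]
finger_gap: 0.0699
grasp_force: 0.0
```

>>> jog_arm(
  targets=[
    {"gripper": -1,"travel": [0,0,0],"twist": 0},
    {"gripper": -1,"travel": [0,0,0],"twist": 0},
    {"gripper": -1,"travel": [0,0,0],"twist": 0},
    {"gripper": -1,"travel": [0,0,0],"twist": 0},
    {"gripper": -1,"travel": [0,0,0],"twist": 0},
  ],
)

```text
clock: 3.28
eef_pos: [0.5615, 0.1338, 0.1161]
eef_rot: [-0.0, 0.997, 0.08, 0.0]
contact_force: [-1.4, -0.8, 7.9]
finger_gap: 0.0248
grasp_force: 48.6
```

>>> jog_arm(
  targets=[
    {"gripper": -1,"travel": [0,0,-10],"twist": 0},
    {"gripper": -1,"travel": [0,0,-20],"twist": 0},
    {"gripper": -1,"travel": [-1,0,-30],"twist": 0},
    {"gripper": -1,"travel": [-2,0,-40],"twist": 0},
    {"gripper": -1,"travel": [-3,0,-46],"twist": 0},
  ],
)

```text
clock: 3.9
eef_pos: [0.5584, 0.1333, 0.1621]
eef_rot: [-0.0, 0.997, 0.08, 0.0]
contact_force: [0.0, 0.3, -2.7]
finger_gap: 0.0246
grasp_force: 49.1
```

```bash
python3 - <<'E'
from h import *
o=ctrl.get_obs();print(o["eef_pos"],o["contact_force"],o["moment"],o["finger_gap"])
a=shot("scene","s2")["pixels"][170:370,190:430];b=shot("top","t2")["pixels"][170:350,205:365]
s=lambda i,k:cv2.resize(i,(int(i.shape[1]*k),int(i.shape[0]*k)),interpolation=2)[:,:,::-1]
x=s(a,1.8);y=s(b,2)
cv2.imwrite("pics/c2.png",np.hstack([x,y]))
E
```

```text
[0.55836106 0.13330442 0.16210836] [ 0.03671194  0.26477581 -2.70351445] [ 0.0868647  -0.19838864  0.02722161] 0.02460612690301724
```

View pics/c2.png

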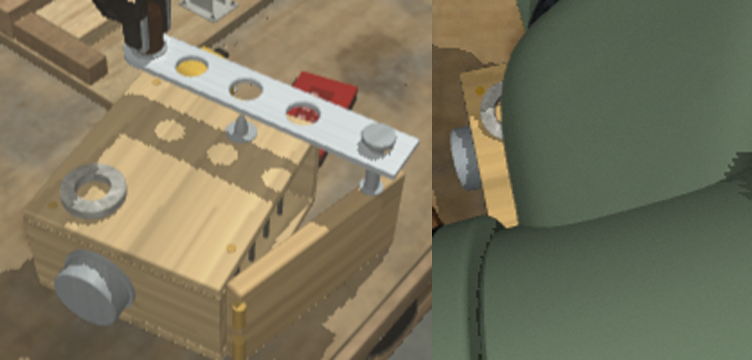

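The stay is level, clear of the pin tip (crop (240,125)), with the eye up the stud. Now I move the flap and stay across.

>>> jog_arm(
  targets=[
    {"gripper": -1,"travel": [-8,1,0],"twist": 1},
    {"gripper": -1,"travel": [-20,2,0],"twist": 3},
    {"gripper": -1,"travel": [-34,4,0],"twist": 5},
    {"gripper": -1,"travel": [-46,6,0],"twist": 7.5},
    {"gripper": -1,"travel": [-52.5,6.5,0],"twist": 8.7},
  ],
)

```text
clock: 4.62
eef_pos: [0.5067, 0.1182, 0.1612]
eef_rot: [0.0, 1.0, 0.003, -0.0]
contact_force: [0.9, 0.1, -1.5]
finger_gap: 0.0247
grasp_force: 49.1
```

>>> jog_arm(
  targets=[
    {"gripper": -1,"travel": [0,0,0],"twist": 0},
    {"gripper": -1,"travel": [0,0,0],"twist": 0},
    {"gripper": -1,"travel": [0,0,0],"twist": 0},
    {"gripper": -1,"travel": [0,0,0],"twist": 0},
    {"gripper": -1,"travel": [0,0,0],"twist": 0},
  ],
)

```text
clock: 5.25
eef_pos: [0.5075, 0.1186, 0.1613]
eef_rot: [-0.0, 1.0, 0.004, -0.0]
contact_force: [-0.1, 0.6, -1.6]
finger_gap: 0.0244
grasp_force: 49.1
```

```bash
python3 - <<'E'
from h import *
o=ctrl.get_obs();print(o["eef_pos"],o["contact_force"],o["finger_gap"])
c=shot("scene","s3");a=c["pixels"][170:370,190:430]
import pickle;pickle.dump(c,open("s3.pkl","wb"))
cv2.imwrite("pics/c3.png",cv2.resize(a,None,fx=3,fy=3,interpolation=2)[:,:,::-1])
for n,p in dict(pintip=[.462,.1195,.118],hole=[.462,.1195,.152],knobbase=[.507,.1197,.152],stud=[.282,.119,.155]).items(): print(n,(np.array(proj(c,p))-[190,170])*3)
E
```

```text
[0.50753398 0.11856169 0.16129099] [-0.11185937  0.57150653 -1.55267992] 0.024401032078498416
pintip [403.49846698 192.0988094 ]
hole [403.96967041 143.05582832]
knobbase [336.88991576 106.02020225]
stud [712.22058846 308.79939815]
```

View pics/c3.png

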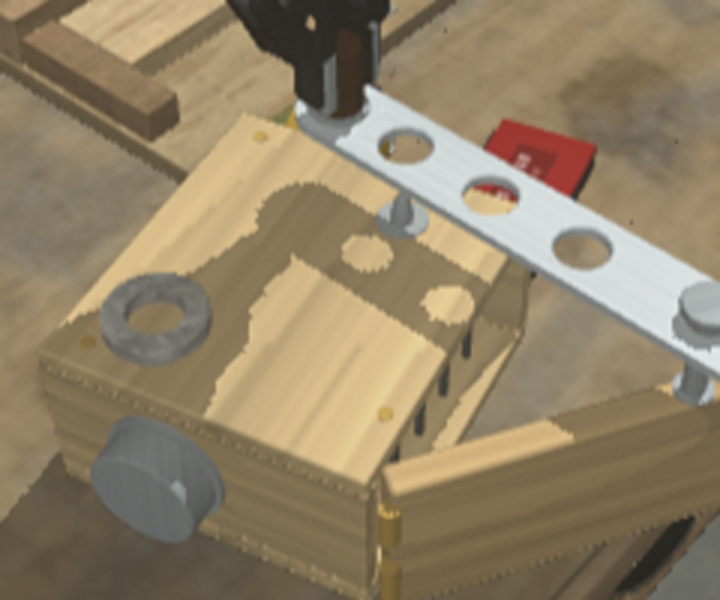

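The hole is at (405,147) against a predicted (404,143), and the pin tip is at (403,193), so they are aligned. I lower the stay.

>>> jog_arm(
  targets=[
    {"gripper": -1,"travel": [0,0,10],"twist": 0},
    {"gripper": -1,"travel": [0,0,22],"twist": 0},
    {"gripper": -1,"travel": [0,0,34],"twist": 0},
    {"gripper": -1,"travel": [0,0,44],"twist": 0},
    {"gripper": -1,"travel": [0,0,45],"twist": 0},
  ],
)

```text
clock: 5.92
eef_pos: [0.5073, 0.1185, 0.1155]
eef_rot: [0.0, 1.0, 0.004, -0.0]
contact_force: [0.1, 0.1, -0.4]
finger_gap: 0.025
grasp_force: 50.3
```

```bash
python3 - <<'E'
from h import *
c=shot("scene","s4");a=c["pixels"][170:370,190:430]
cv2.imwrite("pics/c4.png",cv2.resize(a,None,fx=3,fy=3,interpolation=2)[:,:,::-1])
E
```

```text
(no output)
```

View pics/c4.png

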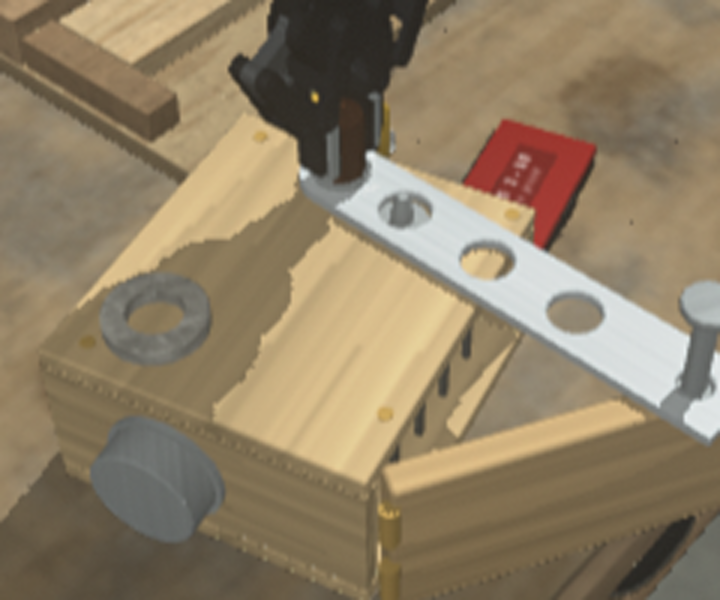

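The pin stands in the hole near the knob at (403,210) and the stay lies flat. I release and retreat upward.

>>> jog_arm(
  targets=[
    {"gripper": 1,"travel": [0,0,0],"twist": 0},
    {"gripper": 1,"travel": [0,0,0],"twist": 0},
    {"gripper": 1,"travel": [0,0,0],"twist": 0},
    {"gripper": 1,"travel": [0,0,0],"twist": 0},
    {"gripper": 1,"travel": [0,0,-5],"twist": 0},
  ],
)

```text
clock: 6.6
eef_pos: [0.5074, 0.1185, 0.1214]
eef_rot: [0.0, 1.0, 0.004, -0.0]
contact_force: [-0.2, -1.0, -0.6]
finger_gap: 0.0855
grasp_force: 0.0
```

>>> jog_arm(
  targets=[
    {"gripper": 1,"travel": [0,0,-25],"twist": 0},
    {"gripper": 1,"travel": [0,0,-55],"twist": 0},
    {"gripper": 1,"travel": [0,0,-95],"twist": 0},
    {"gripper": 1,"travel": [0,0,-120],"twist": 0},
    {"gripper": 1,"travel": [0,0,-120],"twist": 0},
  ],
)

```text
clock: 7.22
eef_pos: [0.508, 0.1187, 0.243]
eef_rot: [-0.0, 1.0, 0.004, 0.001]
contact_force: [0.1, -0.2, -1.0]
finger_gap: 0.0854
grasp_force: 0.0
```

```bash
python3 - <<'E'
from h import *
o=ctrl.get_obs();print(o["eef_pos"],o["contact_force"],o["finger_gap"],o["clock"])
c=shot("scene","s5");a=c["pixels"][170:370,190:430]
cv2.imwrite("pics/c5.png",cv2.resize(a,None,fx=3,fy=3,interpolation=2)[:,:,::-1])
E
```

```text
[0.50801925 0.11865137 0.24303882] [ 0.12049181 -0.2450424  -1.01227424] 0.08537645425742729 7.225
```

View pics/c5.png

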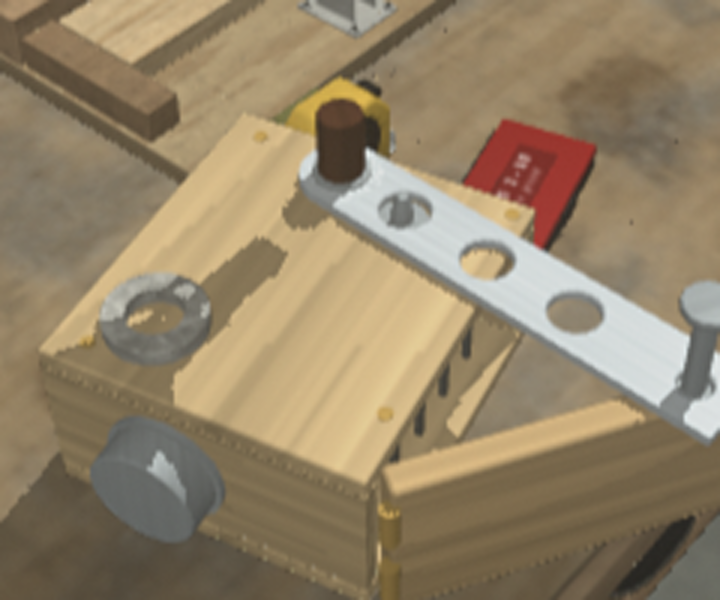

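The stay lies flat with the pin in the hole near the knob at (403,210), and the gripper is clear. I hand in.

```bash
python3 -c "
from plant import ctrl
print(ctrl.job_done())"
```

```text
the job is handed in; nothing more can be done
None
```

The job is handed in: the last picture shows the hole nearest the knob over the pin, the stay lying flat, the flap open to its widest setting and the gripper clear, at about 7.2 s; the hand-in returned no verdict.

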